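Set the kitchen press on the tin

ROBOT

A 6-joint arm with a two-finger parallel gripper is mounted at the origin on the work surface. World frame = base frame: x ahead of the robot, y to its left, z up, the work surface at z = 0. Lengths are in m, angles in rad, forces in N, time in s.
With the tool pointing down it reaches from about 0.3 to 0.775 m from the base axis. Payload 14.6 kg.
Tool frame: the origin (TCP) lies at the very end of the fingers, on their centre line; the grasp point (between the pads) lies 19 mm behind it; y points along the fingers, x is the direction in which the jaws open and shut, and the axes are right-handed (so a half turn about y gives the same grasp; the last joint's range is limited). The gripper opens to 94 mm and grips with 3 to 60 N. Pads are 16 mm wide; open, the fingers measure 119 mm over their backs; the gripper's body (75 mm by 177 mm) begins 78 mm behind the grasp point.
Start: joints at [1.129, 0.3, 1.521, -0, 1.321, -0.067], TCP at [0.201, 0.512, 0.205] pointing down, gripper open.
Joint ranges: [-3.03, 3.03], [-0.79, 2.21], [0.23, 2.52], [-1.04, 4.18], [0, 3.07], [-2.55, 2.55]. Speed limits (rad/s): [2.22, 2.22, 2.57, 3.14, 3.14, 3.14].

INTERFACE

Orientations are given as [roll, pitch, yaw] about the fixed x, y, z axes, in that order (R = Rz(yaw) Ry(pitch) Rx(roll)).
In Python, from station import * gives the robot as it stands.
- The arm moves only by the tool send_rows, never from a script. Its argument "series" is text: rows parted by semicolons, each of 7 numbers parted by spaces: the turn, a rotation vector about the tool's x, y, z in units of 5 degrees (1.0 is 5 degrees), then the shift along the tool's x, y, z in cm, then the opening, from -1 (shut) to 1 (fully open). A call has exactly 10 rows; each row is the pose to reach, as a shift and turn from the pose commanded when the call began, along the tool's axes at that moment; what a row does not reach only later rows make up. A row lasts 1/12 s, in which the tool goes at most 41.7 mm and 7.16 degrees, less where a joint would pass 70% of its speed; a pose out of reach is approached as far as the arm can. A call with a gripper value outside its range is refused whole. The fingers move at their own pace and stop on an object; "newtons" is the grip in N (left out, the last holds). Time passes only in rows, so rows that repeat a pose let the fingers close, or fill a call up. It gives the time, the measured TCP pose, the force and the opening at its end, in the units of the state.
- get_obs(): the state, without advancing time (a new reading comes with each control period).
- camera(name): name is "scene" or "top" or "wrist"; returns the picture (420x560x3 uint8, red, green, blue); there is no depth.
- camera_info(name): a dict with "K" (3x3 intrinsics, pixels), "k1" (the pictures are not rectified: a ray, as slopes to the right and down, at radius r is drawn at 1 + k1 r^2 times it, then the intrinsics apply), "R" (3x3) and "t" (3): a world point X has camera coordinates R X + t; the wrist camera has in their place "mount" (4x4, takes a point from camera to tool coordinates, whose origin is the TCP and whose axes are the tool frame's). Camera axes: x right, y down, z forward; pixel columns grow to the right and rows downward; lengths in m; the calibration is good to about 2 mm. A picture is of the moment at which its call begins: read the wrist's pose just before it. camera_info takes no time and is no camera call.
- hand_in(): hands the job in, once; it reports no verdict.
The state is a dict: "time_s": time; "qpos": joint angles; "joint_vel": joint speeds; "tau": joint torques, N m; "ee_pos": TCP position; "eef_rot": TCP orientation; "force": force on the tool from outside, world axes, zero at the start; "moment": the same for the moment, N m; "grip_width": finger opening in m.
Only numpy, scipy, OpenCV 4.12 (cv2) and the standard library are available. Lean on these libraries where they do the work, as an engineer would, in place of code of your own. Each camera call takes 0.05 s, during which the arm holds its last target. There are 200 camera calls.

TASK

The lid of the steel tin standing under the kitchen press has a new sealing ring that must set under load. Squeeze the trigger against the press's slanting grip to free the arm, keep it squeezed while you bring the arm down until the sprung foot bears on the lid with its spring squeezed about half way, then let go so that the arm stays locked there. Never press the foot right in to its stop, keep the tin standing under the foot, and leave the other things where they are.

Things in the scene. Friction and masses are not known exactly. Their poses are not given: they have to be found in the camera images.
- press: bench press screwed to the counter: upright steel pillar 24 x 30 mm, 425 mm tall, on a small flange. Origin on the pillar axis at counter level, z up; its front looks along its own -x, towards the robot, turned by up to 0.3 rad
- head (a point): middle of the front edge of the wire shelf fixed on top of the pillar, 165 mm in front of the pillar axis, 425 mm up. The shelf (6 to 8 mm thick, 110 mm wide) lies over the grip from here back to the pillar, so the grip must be taken with a tool that leans, not from straight above
- grip (a point): the point to hold, on the sliding arm, 151 mm in front of the pillar axis in its mid-plane: centre of grip and trigger together when squeezed (axes as the press). The black grip bar, 18 mm thick, 26 wide, leans 35 degrees from vertical towards the front: its axis is (-0.574, 0, 0.819). It ends 34 mm beyond this point; the beam's top is 37 mm lower in height
- hinge (a point): hinge of the trigger at the foot of the grip. The trigger is a steel blade 10 mm thick, 22 wide, 68 long on the grip's front lower side. Both are squeezed together along (0.819, 0, 0.574) in press axes: over both, 28 mm when squeezed, about 39 mm at the grip point at rest
- trigger (a joint): trigger angle, rad: about 0 at rest, 0.24 squeezed right up to the grip; sprung, at the grip point 5 N to start it and 9 N when fully squeezed. At rest it brakes the arm on the pillar; squeezed beyond 0.12 the arm is free to slide against some 8 N of rubbing (it weighs about 6 N)
- slide (a joint): how far the arm has been lowered from its top position, m (0 to 0.115); starts anywhere between 0 and 0.025
- foot_pad (a point): centre of the underside of the foot, a round rubber pad 36 mm across hanging under the arm's beam, 85 mm in front of the pillar axis; 150 mm above the counter when slide is 0 and the foot is out, so always above the tin at the start
- foot (a joint): how far the foot's spring is squeezed, m: 0 foot fully out, 0.007 half way, 0.014 pushed in to its stop. The spring gives 3.6 N at the start, 10 N half way, 16 N at the stop
- tin_a: closed round plain steel tin, 65 mm across; the three tins differ in height, 60 to 92 mm (not given: see or feel it); loose, 0.1 to 0.35 kg; origin at the centre of its underside, z up. Any of the three may be the one under the press foot; the other two stand some 160 mm to its left and right, to be left alone
- tin_b: closed round plain steel tin, 65 mm across; the three tins differ in height, 60 to 92 mm (not given: see or feel it); loose, 0.1 to 0.35 kg; origin at the centre of its underside, z up. Any of the three may be the one under the press foot; the other two stand some 160 mm to its left and right, to be left alone
- tin_c: closed round plain steel tin, 65 mm across; the three tins differ in height, 60 to 92 mm (not given: see or feel it); loose, 0.1 to 0.35 kg; origin at the centre of its underside, z up. Any of the three may be the one under the press foot; the other two stand some 160 mm to its left and right, to be left alone
- cup: white ceramic mug, 76 mm across, 75 mm high, loose, standing to the robot's right; origin at the centre of its underside; leave alone
- kettle: aluminium kettle 160 mm across, 210 mm high with its bail handle, loose, standing far to the right; origin at the centre of its underside; leave alone

How it is judged:
On the way, in this order (a step that is already met when the one before it is completed fails the run):
1. the trigger is squeezed while the foot is still clear of the tin (value of joint trigger above 0.15 rad and value of joint foot below 0.001 m), for 0.2 s.
2. with the trigger still squeezed, the foot is brought down on the lid (value of joint trigger above 0.12 rad and value of joint foot above 0.003 m), for 0.1 s.
At the end, for the whole second after the job is handed in: the trigger is let go (below 0.06 rad), the arm stays locked with the foot's spring squeezed by 3.5 to 10.5 mm (a quarter to three quarters of its travel) on the tin's lid, all three tins stand upright within 12 mm of where they stood, and the cup and kettle are within 15 mm of their places (value of joint trigger below 0.06 rad and value of joint foot between 0.0035 and 0.0105 m and value of joint slide below 0.112 m and angle between each of tin_a, tin_b, tin_c's own z axis and vertical below 0.06 rad and distance of each of tin_a, tin_b, tin_c from where it was at the start of the episode below 0.012 m and distance of each of cup, kettle from where it was at the start of the episode below 0.015 m); the robot touches nothing.
It fails at once if the foot is pushed right in to its stop (more than 13 mm) (value of joint foot above 0.013 m).
It fails at once if a tin is tipped or knocked away (angle between any of tin_a, tin_b, tin_c's own z axis and vertical above 0.25 rad or distance of any of tin_a, tin_b, tin_c from where it was at the start of the episode above 0.03 m).
It fails at once if the cup or the kettle is knocked away (distance of any of cup, kettle from where it was at the start of the episode above 0.03 m).
It also fails if it takes over 42 s, if anything falls off the work surface, if the arm or the gripper's body presses on something with over 40 N, if the wrist force passes 120 N, or if a joint passes its speed limit or range.

## Working session

There is one attempt and no reset: what is moved stays moved. The work goes in short steps, Python scripts to look and compute and a tool call to move; the robot and the scene stay as the last step left them, time stands still between calls to the robot, and variables do not carry over. Pictures are saved under pics/ and viewed, on a budget of 10 in all, crops included, one or two more only if the job needs it, and the job is handed in when it is done.

Besides the shell and the picture viewer there is one more tool, called after "Request:" as name(argument=value, ...) on one line, values as JSON. send_rows: Moves the arm, as the interface text tells. Its arguments: {"type":"object","properties":{"series":{"type":"string"},"newtons":{"type":"number"}},"required":["series"]}

```bash
ls; mkdir -p pics; python3 - <<'E'
from station import *
import cv2
o=get_obs();print(o)
for n in("scene","top","wrist"):
    im=camera(n);cv2.imwrite(f"pics/{n}0.png",im[:,:,::-1]);i=camera_info(n);print(n,i)
E
```

```text
pics
{'time_s': 0.0, 'qpos': array([ 1.12937920e+00,  3.00459001e-01,  1.52157776e+00,  2.61923447e-06,
        1.32070240e+00, -6.65584769e-02]), 'joint_vel': array([ 0.00069975,  0.00100535, -0.00065498,  0.00072178, -0.00054408,
       -0.00026577]), 'tau': array([ 2.85758881e-05, -5.31808376e+01, -3.52727509e+01,  7.08881859e-02,
        2.45351106e-02, -1.30594403e-04]), 'ee_pos': array([0.20124613, 0.51157762, 0.20489437]), 'eef_rot': array([-1.57071754e+00,  1.14380735e-03,  1.19593707e+00]), 'force': array([-0.16557495,  0.04889851,  0.17943026]), 'moment': array([-0.05138554,  0.01781859, -0.05049134]), 'grip_width': 0.0940969974906514}
scene {'K': array([[418.99329422,   0.        , 281.48356424],
       [  0.        , 418.99329422, 207.27364621],
       [  0.        ,   0.        ,   1.        ]]), 'k1': -0.03628676289427775, 'R': array([[ 0.45234901,  0.89160242,  0.02062757],
       [ 0.57316158, -0.27291422, -0.7726601 ],
       [-0.68327606,  0.36133496, -0.63448473]]), 't': array([-0.18655996, -0.15664717,  1.69848212])}
top {'K': array([[478.47096205,   0.        , 2
[... 231 characters left out ...]
-01,  1.91410002e-02, -1.65514343e-01],
       [ 1.65533616e-01, -5.84066200e-04, -9.86203975e-01]]), 't': array([-0.07491271,  0.5843616 ,  1.45465197])}
wrist {'K': array([[336.07519021,   0.        , 279.27592809],
       [  0.        , 336.07519021, 205.46971952],
       [  0.        ,   0.        ,   1.        ]]), 'k1': -0.08491753095829328, 'mount': array([[ 9.99999773e-01, -6.08133617e-04, -2.90971028e-04,
         4.56183373e-04],
       [ 1.08190969e-04, -2.81246137e-01,  9.59635659e-01,
        -1.79610265e-01],
       [-6.65421182e-04, -9.59635473e-01, -2.81246007e-01,
         8.35504798e-02],
       [ 0.00000000e+00,  0.00000000e+00,  0.00000000e+00,
         1.00000000e+00]])}
```

View pics/scene0.png

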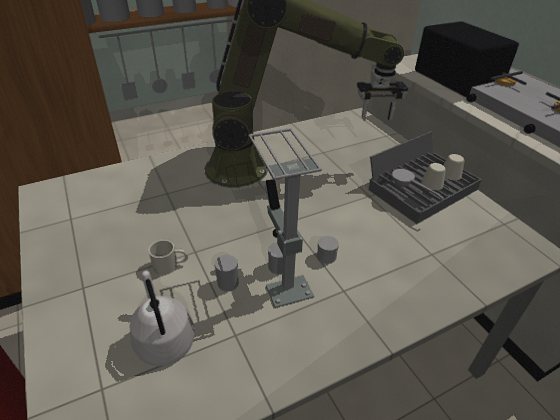

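View pics/top0.png

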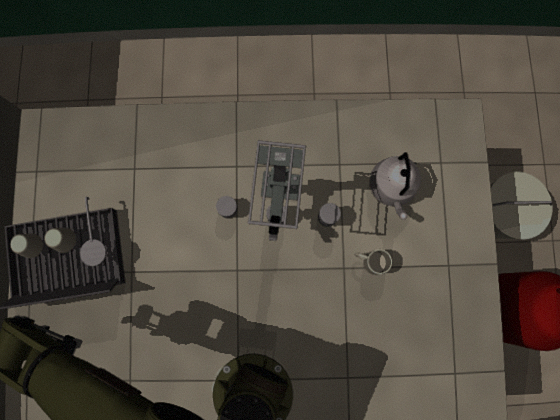

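```bash
python3 - <<'E'
import cv2,numpy as np
a=cv2.imread("pics/top0.png")[130:250,210:350];b=cv2.imread("pics/scene0.png")[120:310,210:350]
a=cv2.resize(a,None,fx=3,fy=3,interpolation=cv2.INTER_CUBIC);b=cv2.resize(b,None,fx=3,fy=3,interpolation=cv2.INTER_CUBIC)
c=np.zeros((570,840,3),np.uint8);c[:360,:420]=a;c[:570,420:]=b
c=np.clip(c.astype(float)*1.6,0,255).astype(np.uint8)
cv2.imwrite("pics/crop1.png",c)
E
```

```text
(no output)
```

View pics/crop1.png

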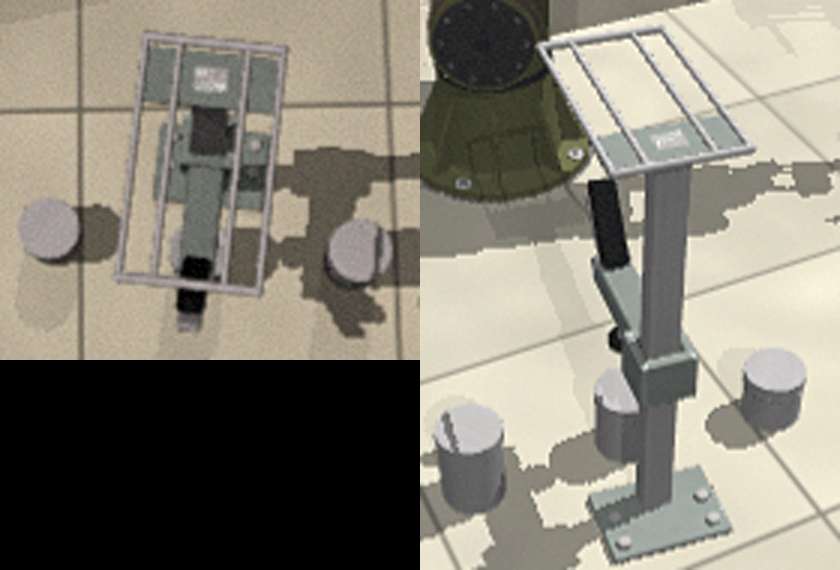

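```bash
cat > h.py <<'E'
from station import *
import cv2,numpy as np
from scipy.optimize import least_squares
from scipy.spatial.transform import Rotation as Ro
def cam(n,o=None):
    i=camera_info(n)
    if n!="wrist": return i["K"],i["k1"],i["R"],i["t"]
    Rw=Ro.from_euler('xyz',o["eef_rot"]).as_matrix();m=i["mount"]
    R=Rw@m[:3,:3];c=Rw@m[:3,3]+o["ee_pos"]
    return i["K"],i["k1"],R.T,-R.T@c
def proj(c,X):
    K,k,R,t=c;p=np.atleast_2d(X)@R.T+t;s=p[:,:2]/p[:,2:];s=s*(1+k*(s**2).sum(1,keepdims=True))
    return s@K[:2,:2].T+K[:2,2]
def tri(cs,uv):
    f=lambda X:np.concatenate([proj(c,X)[0]-u for c,u in zip(cs,uv)])
    r=least_squares(f,[.55,0,.3]);return r.x,np.sqrt((r.fun**2).mean())
E
python3 - <<'E'
from h import *
cs=[cam("top"),cam("scene")]
T=lambda x,y:(210+x/3,130+y/3)
S=lambda x,y:(210+(x-420)/3,120+y/3)
P={}
for n,a,b in [("FL",T(118,281),S(663,30)),("FR",T(260,292),S(543,46)),("BR",T(286,46),S(752,150)) if 0 else ("BR",T(286,46),S(615,174)),("BL",T(147,34),S(752,150)),("gripend",T(191,300),S(602,182)),("tinL",T(49,229),S(773,370)),("tinR",T(360,249),S(468,428))]:
    P[n],e=tri(cs,[a,b]);print(n,P[n].round(4),e.round(2))
d=(P["BL"]+P["BR"]-P["FL"]-P["FR"])/2
print(d,np.arctan2(d[1],d[0]))
w=P["FL"]-P["FR"];print(w,np.arctan2(-w[0],w[1]))
E
```

```text
FL [ 0.479  -0.0195  0.4212] 0.91
FR [ 0.4677 -0.1292  0.4259] 1.08
BR [ 0.6642 -0.1559  0.4277] 0.71
BL [ 0.6769 -0.0459  0.4248] 0.46
gripend [ 0.4792 -0.0763  0.2756] 0.48
tinL [0.5812 0.071  0.0594] 0.31
tinR [ 0.5491 -0.2479  0.0906] 0.35
[ 0.19717481 -0.02655302  0.00271332] -0.13386208148217105
[ 0.01128429  0.10965972 -0.00469616] -0.10254185107290005
```

```bash
cat >> h.py <<'E'
YAW=-0.125
def Rt(lean,yaw=YAW):
    l=np.radians(lean);M=np.array([[np.cos(l),np.sin(l),0],[0,0,1],[np.sin(l),-np.cos(l),0]])
    return Ro.from_euler('z',yaw).as_matrix()@M
def delta(o,R,p,q=None):
    R0=Ro.from_euler('xyz',o["eef_rot"]).as_matrix()
    print("turn",(np.degrees(Ro.from_matrix(R0.T@R).as_rotvec())/5).round(2),"shift cm",(R0.T@(p-o["ee_pos"])*100).round(2))
def tcp(g,R,back): return g+R[:,1]*(0.019-back)
E
python3 - <<'E'
from h import *
o=get_obs();R=Rt(42);g=np.array([.487,-.076,.245])
print(tcp(g,R,.11))
delta(o,R,tcp(g,R,.11))
R0=Ro.from_euler('xyz',o["eef_rot"]).as_matrix()
rv=Ro.from_matrix(R0.T@R).as_rotvec();Rm=R0@Ro.from_rotvec(rv/2).as_matrix();print(Rm)
delta(o,Rm,np.array([.36,.25,.34]))
E
```

```text
[ 0.42658421 -0.06840845  0.31262618]
turn [-5.53 14.42 -7.13] shift cm [-45.74 -10.72 -42.2 ]
[[ 0.77987814  0.36821634 -0.50616876]
 [ 0.51546118  0.08094719  0.85308108]
 [ 0.35509133 -0.92620963 -0.12667229]]
turn [-2.76  7.21 -3.56] shift cm [-18.55 -13.48 -24.35]
```

Request:
send_rows(series="-0.28 0.72 -0.36 -1.85 -1.35 -2.4 1; -0.55 1.44 -0.71 -3.7 -2.7 -4.9 1; -0.83 2.16 -1.07 -5.6 -4.0 -7.3 1; -1.1 2.88 -1.42 -7.4 -5.4 -9.7 1; -1.38 3.6 -1.78 -9.3 -6.7 -12.2 1; -1.66 4.3 -2.14 -11.1 -8.1 -14.6 1; -1.93 5.0 -2.5 -13.0 -9.4 -17.0 1; -2.2 5.8 -2.85 -14.8 -10.8 -19.5 1; -2.5 6.5 -3.2 -16.7 -12.1 -21.9 1; -2.76 7.21 -3.56 -18.5 -13.5 -24.4 1")

```text
time_s: 0.98
ee_pos: [0.3609, 0.2489, 0.341]
eef_rot: [-1.707, -0.365, 0.581]
force: [0.4, 1.6, 0.1]
grip_width: 0.094
```

```bash
python3 - <<'E'
from h import *
o=get_obs();R=Rt(42);g=np.array([.487,-.076,.245])
print(o["time_s"],o["qpos"],o["ee_pos"],o["force"])
delta(o,R,tcp(g,R,.12))
E
```

```text
0.9833 [ 0.61010883 -0.24709158  1.818154   -0.15602497  1.21324041  0.08246127] [0.36089786 0.24888658 0.34103273] [0.42195273 1.56229448 0.06085684]
turn [-2.75  7.17 -3.55] shift cm [-12.36   1.56 -29.76]
```

Request:
send_rows(series="-0.28 0.72 -0.36 -1.24 0.16 -2.98 1; -0.55 1.44 -0.71 -2.5 0.3 -6.0 1; -0.83 2.16 -1.07 -3.7 0.5 -8.9 1; -1.1 2.88 -1.42 -4.9 0.6 -11.9 1; -1.38 3.6 -1.78 -6.2 0.8 -14.9 1; -1.66 4.3 -2.14 -7.4 0.9 -17.9 1; -1.93 5.0 -2.5 -8.7 1.1 -20.8 1; -2.2 5.74 -2.84 -9.9 1.25 -23.8 1; -2.5 6.45 -3.2 -11.1 1.4 -26.8 1; -2.75 7.17 -3.55 -12.36 1.56 -29.76 1")

```text
time_s: 1.82
ee_pos: [0.4204, -0.0678, 0.3198]
eef_rot: [-1.571, -0.734, -0.125]
force: [0.4, 0.8, -0.5]
grip_width: 0.0939
```

```bash
python3 - <<'E'
from h import *
import pickle
o=get_obs();im=camera("wrist");pickle.dump(o,open("o1.pkl","wb"))
print(o["time_s"],o["qpos"],o["ee_pos"],o["eef_rot"],o["force"])
cv2.imwrite("pics/w1.png",np.clip(im[:,:,::-1]*1.5,0,255).astype(np.uint8))
E
```

```text
1.8167 [-0.3351458  -0.49453173  2.13929104  0.19845908  0.78349662 -0.29818883] [ 0.42038616 -0.06778101  0.31980996] [-1.57110207 -0.73419911 -0.12548235] [ 0.38776203  0.78613041 -0.51924308]
```

View pics/w1.png

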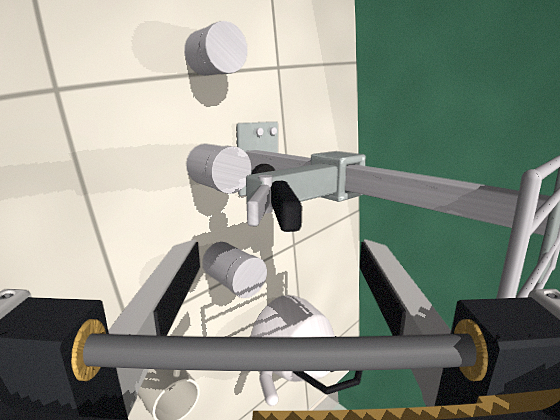

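```bash
python3 - <<'E'
from h import *
import pickle
o=pickle.load(open("o1.pkl","rb"));W=cam("wrist",o);cs=[cam("top"),cam("scene"),W]
P,e=tri(cs,[(273.7,230),(270.7,180.7),(290,217)]);print("end3",P,e)
P,e=tri(cs[1:],[(270.7,180.7),(290,217)]);print("end scene+w",P,e)
P,e=tri([cs[0],cs[2]],[(273.7,230),(290,217)]);print("end top+w",P,e)
P,e=tri([cs[0],cs[2]],[(330-.0,130+249/3),(240,271)]);print("tinR",P,e)
c,s=np.cos(YAW),np.sin(YAW);Ry=Ro.from_euler('z',YAW).as_matrix()
head=np.array([.4733,-.0744,0]);pil=head+Ry@[.165,0,0]
for dz in (.235,.245,.255):
    g=pil+Ry@[-.151,0,0]+[0,0,dz];E=g+Ry@[-.0154,0,.0307];print(dz,g,"end",proj(W,E),proj(cs[0],E),proj(cs[1],E),"grip",proj(W,g))
f=pil+Ry@[-.085,0,0]
for h in (.06,.07,.08,.09): print(h,f,proj(W,f+[0,0,h]),proj(cs[1],f+[0,0,h]))
print(proj(W,pil),proj(W,pil+[0,0,.3]),proj(W,o["ee_pos"]))
# crop
im=cv2.imread("pics/w1.png")[120:260,170:370];cv2.imwrite("pics/w1c.png",cv2.resize(im,None,fx=4,fy=4,interpolation=cv2.INTER_CUBIC))
E
```

```text
end3 [ 0.47575103 -0.07604088  0.27005019] 0.8867960031368024
end scene+w [ 0.47368508 -0.07475192  0.27190676] 0.5718516237200876
end top+w [ 0.47921805 -0.07851188  0.26569336] 0.1522160346944966
tinR [ 0.55384889 -0.25397169  0.05245197] 0.08179305014784727
0.235 [ 0.48719077 -0.07614545  0.235     ] end [[283.03651597 215.01139248]] [[272.37334659 232.93446781]] [[269.49369248 182.00805449]] grip [[272.41868214 203.5261467 ]]
0.245 [ 0.48719077 -0.07614545  0.245     ] end [[291.75584997 217.96412693]] [[272.33302386 232.52369443]] [[269.50288042 179.11598835]] grip [[279.93616331 205.88109918]]
0.255 [ 0.48719077 -0.07614545  0.255     ] end [[300.95841633 221.07935863]] [[272.2920652  232.10643257]] [[269.51220973 176.19279701]] grip [[287.82826918 208.35338735]]
0.06 [ 0.55267581 -0.08437398  0.        ] [[225.98005372 168.95799649]] [[277.95595355 253.02181266]]
0.07 [ 0.55267581 -0.08437398  0.        ] [[230.01416617 169.90420926]] [[278.00717475 250.65947428]]
0.08 [ 0.55267581 -0.08437398  0.        ] [[234.17959198 170.88189047]] [[278.0589329  248.27264681]]
0.09 [ 0.55267581 -0.08437398  0.        ] [[238.48247294 171.89254453]] [[278.11123612 245.86096472]]
[[248.76434369 158.18224058]] [[420.35410495 189.62082599]] [[280.43408936 254.7302427 ]]
```

View pics/w1c.png

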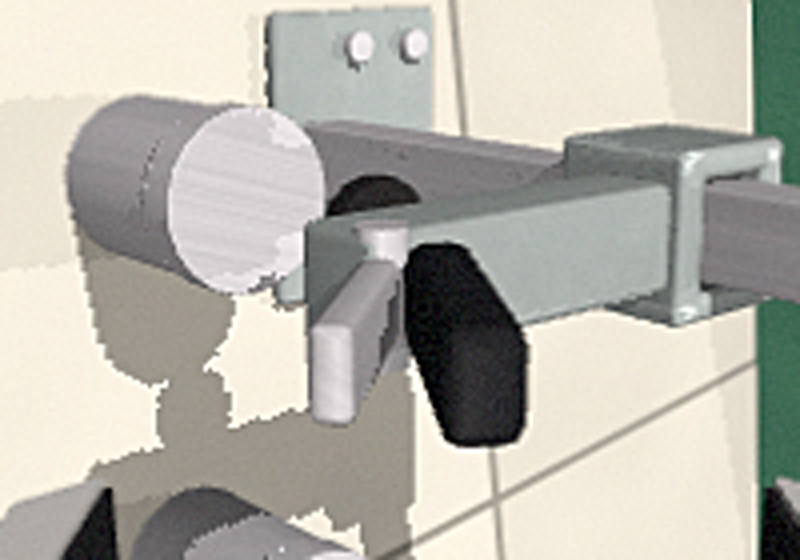

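```bash
python3 - <<'E'
from h import *
o=get_obs();R=Rt(39);g=np.array([.4872,-.0761,.245])
delta(o,R,tcp(g,R,.05));delta(o,R,tcp(g,R,.0))
E
```

```text
turn [ 0.05 -0.09  0.62] shift cm [0.18 6.83 0.43]
turn [ 0.05 -0.09  0.62] shift cm [-0.09 11.83  0.45]
```

```bash
python3 - <<'E'
from h import *
o=get_obs();print(o["time_s"],o["ee_pos"],o["eef_rot"],o["joint_vel"],o["force"])
E
```

```text
1.8667 [ 0.42054489 -0.07170521  0.31858421] [-1.56860109 -0.73450208 -0.13506242] [ 0.13937183 -0.00346117 -0.019081   -0.14149273  0.08995809  0.1364247 ] [ 0.63244676 -0.20320358 -2.24884487]
```

Request:
send_rows(series="0 0 0.1 0 0.7 0 1; 0 0 0.2 0 2.0 0 1; 0 0 0.3 0 3.5 0 1; 0 0 0.4 0 5.0 0 1; 0 0 0.5 0 6.5 0 1; 0 0 0.6 -0.05 7.7 0 1; 0 0 0.6 -0.05 8.4 0 1; 0 0 0.6 -0.05 8.8 0 1; 0 0 0.6 -0.05 9.0 0 1; 0 0 0.6 -0.05 9.0 0 1")

```text
time_s: 2.7
ee_pos: [0.48, -0.0728, 0.2522]
eef_rot: [-1.572, -0.679, -0.12]
force: [-0.0, 1.0, 0.3]
grip_width: 0.0941
```

```bash
python3 - <<'E'
from h import *
o=get_obs();im=camera("wrist");R=Rt(39);g=np.array([.4872,-.0761,.245])
print(o["time_s"],o["ee_pos"],o["eef_rot"],o["force"]);delta(o,R,tcp(g,R,.0))
W=cam("wrist",o);Ry=Ro.from_euler('z',YAW).as_matrix()
E=g+Ry@[-.0154,0,.0307];print("end",proj(W,E),"grip",proj(W,g),"tcp",proj(W,o["ee_pos"]))
im=np.clip(im[100:350,120:450,::-1]*1.5,0,255).astype(np.uint8)
cv2.imwrite("pics/w2.png",cv2.resize(im,None,fx=2.2,fy=2.2,interpolation=cv2.INTER_CUBIC))
E
```

```text
2.7 [ 0.47995412 -0.07283633  0.25223588] [-1.5715991  -0.67899438 -0.12047801] [-0.01057348  0.98802244  0.30927032]
turn [-0.02  0.04 -0.02] shift cm [ 0.14  2.94 -0.24]
end [[297.22893078 277.51168311]] grip [[282.66667979 251.18166323]] tcp [[280.51854882 254.78755771]]
```

View pics/w2.png

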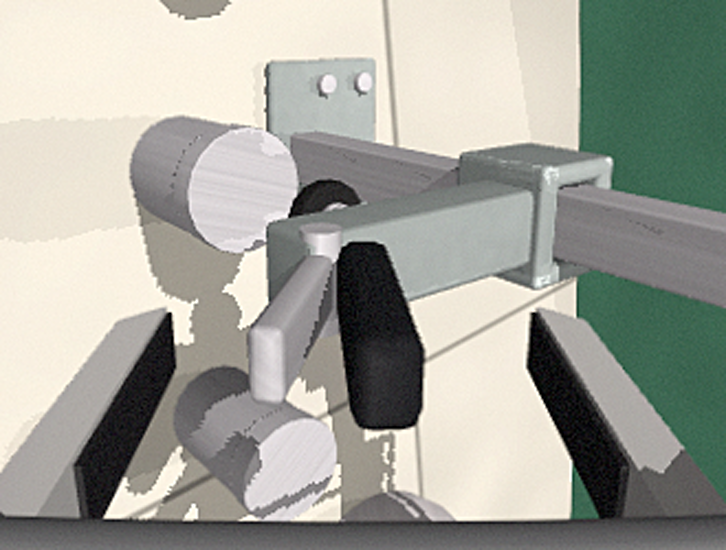

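Request:
send_rows(series="0 0 0 0 0.5 0 1; 0 0 0 0 1.2 0 1; 0 0 0 0 1.9 0 1; 0 0 0 0 2.5 0 1; 0 0 0 0 2.8 0 1; 0 0 0 0 3.0 0 1; 0 0 0 0 3.0 0 1; 0 0 0 0 3.0 0 0; 0 0 0 0 3.0 0 -0.3; 0 0 0 0 3.0 0 -0.3", newtons=25)

```text
time_s: 3.58
ee_pos: [0.4986, -0.0756, 0.2292]
eef_rot: [-1.572, -0.68, -0.121]
force: [-0.0, -0.6, 0.1]
grip_width: 0.0772
```

Request:
send_rows(series="0 0 0 0 0 0 -0.5; 0 0 0 0 0 0 -0.6; 0 0 0 0 0 0 -0.7; 0 0 0 0 0 0 -0.8; 0 0 0 0 0 0 -0.9; 0 0 0 0 0 0 -1; 0 0 0 0 0 0 -1; 0 0 0 0 0 0 -1; 0 0 0 0 0 0 -1; 0 0 0 0 0 0 -1", newtons=25)

```text
time_s: 4.42
ee_pos: [0.5, -0.0759, 0.2305]
eef_rot: [-1.572, -0.683, -0.122]
force: [18.5, -0.4, 0.9]
grip_width: 0.0308
```

Request:
send_rows(series="0 0 0 0.03 0 0 -1; 0 0 0 0.06 0 0 -1; 0 0 0 0.1 0 0 -1; 0 0 0 0.13 0 0 -1; 0 0 0 0.16 0 0 -1; 0 0 0 0.18 0 0 -1; 0 0 0 0.18 0 0 -1; 0 0 0 0.18 0 0 -1; 0 0 0 0.18 0 0 -1; 0 0 0 0.18 0 0 -1")

```text
time_s: 5.25
ee_pos: [0.5002, -0.0759, 0.2302]
eef_rot: [-1.571, -0.679, -0.122]
force: [6.4, -1.9, 1.4]
grip_width: 0.0305
```

```bash
python3 - <<'E'
from h import *
o=get_obs();print(o["force"],o["moment"],o["grip_width"],o["ee_pos"],o["eef_rot"])
R0=Ro.from_euler('xyz',o["eef_rot"]).as_matrix();print("1cm down in tool:",R0.T@[0,0,-1.])
E
```

```text
[ 6.38063195 -1.88146308  1.40667412] [ 0.07451753  0.95419798 -0.0588002 ] 0.030477906903125414 [ 0.50019594 -0.07586322  0.23024968] [-1.57148262 -0.67947202 -0.12162298]
1cm down in tool: [-6.28382397e-01  7.77904414e-01  5.33873747e-04]
```

Request:
send_rows(series="0 0 0 -0.12 0.16 0 -1; 0 0 0 -0.38 0.47 0 -1; 0 0 0 -0.69 0.86 0 -1; 0 0 0 -1.0 1.24 0 -1; 0 0 0 -1.32 1.63 0 -1; 0 0 0 -1.63 2.02 0 -1; 0 0 0 -1.95 2.41 0 -1; 0 0 0 -2.2 2.72 0 -1; 0 0 0 -2.39 2.96 0 -1; 0 0 0 -2.51 3.11 0 -1")

```text
time_s: 6.08
ee_pos: [0.5002, -0.0759, 0.1896]
eef_rot: [-1.572, -0.679, -0.122]
force: [6.3, -1.3, 1.1]
grip_width: 0.0302
```

```bash
python3 - <<'E'
from h import *
o=get_obs();im=camera("scene");iw=camera("wrist");print(o["force"],o["moment"],o["grip_width"],o["ee_pos"],o["eef_rot"])
a=np.clip(im[150:310,200:350,::-1]*1.6,0,255).astype(np.uint8);b=np.clip(iw[90:260,180:380,::-1]*1.5,0,255).astype(np.uint8)
a=cv2.resize(a,(375,400),interpolation=cv2.INTER_CUBIC);b=cv2.resize(b,(425*1,361),interpolation=cv2.INTER_CUBIC)
c=np.zeros((400,800,3),np.uint8);c[:,:375]=a;c[:361,375:]=b;cv2.imwrite("pics/m1.png",c)
E
```

```text
[ 6.31307051 -1.3448886   1.07501696] [ 0.08544317  0.68380779 -0.04744957] 0.030179530873204657 [ 0.50017702 -0.07587799  0.1896273 ] [-1.57159504 -0.67946914 -0.12159828]
```

View pics/m1.png

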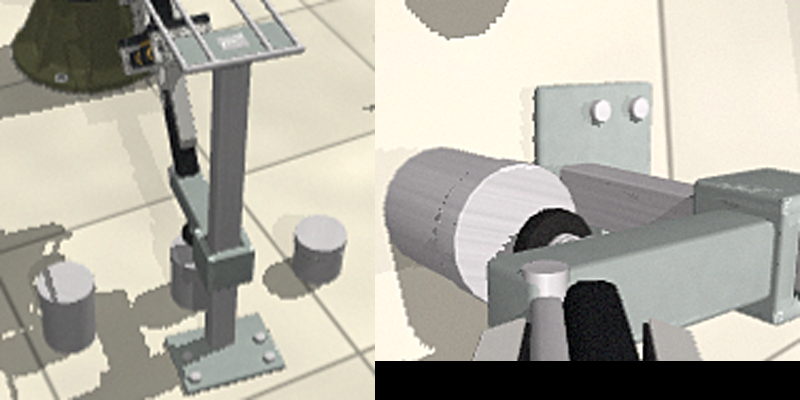

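Request:
send_rows(series="0 0 0 -0.06 0.08 0 -1; 0 0 0 -0.13 0.16 0 -1; 0 0 0 -0.19 0.23 0 -1; 0 0 0 -0.25 0.31 0 -1; 0 0 0 -0.31 0.39 0 -1; 0 0 0 -0.38 0.47 0 -1; 0 0 0 -0.44 0.54 0 -1; 0 0 0 -0.5 0.62 0 -1; 0 0 0 -0.57 0.7 0 -1; 0 0 0 -0.63 0.78 0 -1")

```text
time_s: 7.02
ee_pos: [0.5002, -0.0759, 0.1798]
eef_rot: [-1.572, -0.68, -0.122]
force: [7.1, -1.9, 1.7]
grip_width: 0.0306
```

Request:
send_rows(series="0 0 0 -0.03 0.04 0 -1; 0 0 0 -0.06 0.08 0 -1; 0 0 0 -0.09 0.12 0 -1; 0 0 0 -0.13 0.16 0 -1; 0 0 0 -0.16 0.19 0 -1; 0 0 0 -0.19 0.23 0 -1; 0 0 0 -0.22 0.27 0 -1; 0 0 0 -0.25 0.31 0 -1; 0 0 0 -0.28 0.35 0 -1; 0 0 0 -0.31 0.39 0 -1")

```text
time_s: 7.85
ee_pos: [0.5002, -0.0758, 0.1749]
eef_rot: [-1.572, -0.68, -0.122]
force: [6.6, -0.5, 1.6]
grip_width: 0.0303
```

Request:
send_rows(series="0 0 0 -0.03 0.04 0 -1; 0 0 0 -0.06 0.08 0 -1; 0 0 0 -0.09 0.12 0 -1; 0 0 0 -0.13 0.16 0 -1; 0 0 0 -0.16 0.19 0 -1; 0 0 0 -0.19 0.23 0 -1; 0 0 0 -0.22 0.27 0 -1; 0 0 0 -0.25 0.31 0 -1; 0 0 0 -0.28 0.35 0 -1; 0 0 0 -0.31 0.39 0 -1")

```text
time_s: 8.68
ee_pos: [0.5002, -0.0759, 0.1699]
eef_rot: [-1.572, -0.679, -0.122]
force: [6.4, -1.5, 1.4]
grip_width: 0.0305
```

Request:
send_rows(series="0 0 0 -0.03 0.04 0 -1; 0 0 0 -0.06 0.08 0 -1; 0 0 0 -0.09 0.12 0 -1; 0 0 0 -0.13 0.16 0 -1; 0 0 0 -0.16 0.19 0 -1; 0 0 0 -0.19 0.23 0 -1; 0 0 0 -0.22 0.27 0 -1; 0 0 0 -0.25 0.31 0 -1; 0 0 0 -0.28 0.35 0 -1; 0 0 0 -0.31 0.39 0 -1")

```text
time_s: 9.52
ee_pos: [0.5003, -0.0759, 0.1654]
eef_rot: [-1.572, -0.68, -0.121]
force: [-1.1, -0.7, 8.3]
grip_width: 0.03
```

Request:
send_rows(series="0 0 0 -0.03 0.04 0 -1; 0 0 0 -0.06 0.08 0 -1; 0 0 0 -0.09 0.12 0 -1; 0 0 0 -0.13 0.16 0 -1; 0 0 0 -0.16 0.19 0 -1; 0 0 0 -0.18 0.22 0 -1; 0 0 0 -0.2 0.25 0 -1; 0 0 0 -0.2 0.25 0 -1; 0 0 0 -0.2 0.25 0 -1; 0 0 0 -0.2 0.25 0 -1")

```text
time_s: 10.35
ee_pos: [0.5003, -0.0759, 0.1623]
eef_rot: [-1.572, -0.68, -0.121]
force: [-3.3, -0.6, 10.5]
grip_width: 0.0302
```

```bash
python3 - <<'E'
from h import *
o=get_obs();iw=camera("wrist");print(o["force"],o["moment"],o["grip_width"],o["ee_pos"],o["eef_rot"])
b=np.clip(iw[60:300,150:410,::-1]*1.5,0,255).astype(np.uint8)
cv2.imwrite("pics/w3.png",cv2.resize(b,None,fx=2.4,fy=2.4,interpolation=cv2.INTER_CUBIC))
E
```

```text
[-3.29507077 -0.55037992 10.54905248] [ 0.11015702  1.08456838 -0.03033034] 0.0302499721824178 [ 0.50028412 -0.07588909  0.16230734] [-1.57174196 -0.68026577 -0.12139791]
```

View pics/w3.png

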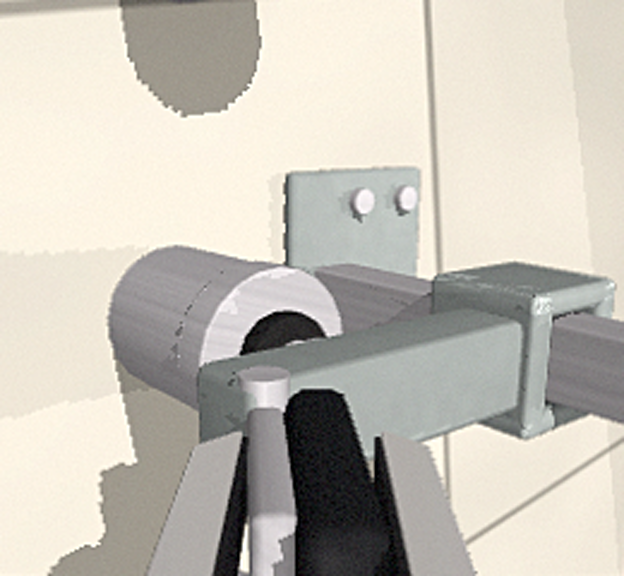

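Request:
send_rows(series="0 0 0 0 0 0 -0.3; 0 0 0 0 0 0 -0.25; 0 0 0 0 0 0 -0.2; 0 0 0 0 0 0 -0.1; 0 0 0 0 0 0 0.1; 0 0 0 0 0 0 0.4; 0 0 0 0 0 0 0.7; 0 0 0 0 0 0 1; 0 0 0 0 0 0 1; 0 0 0 0 0 0 1")

```text
time_s: 11.23
ee_pos: [0.5004, -0.0759, 0.1623]
eef_rot: [-1.572, -0.68, -0.121]
force: [-0.7, 0.2, -0.8]
grip_width: 0.0794
```

Request:
send_rows(series="0 0 0 0 0 0 1; 0 0 0 0 0 0 1; 0 0 0 0 -0.4 0 1; 0 0 0 0 -1.2 0 1; 0 0 0 0 -2.5 0 1; 0 0 0 0 -4.0 0 1; 0 0 0 0 -5.5 0 1; 0 0 0 0 -7 0 1; 0 0 0 0 -8.2 0 1; 0 0 0 0 -8.8 0 1")

```text
time_s: 12.07
ee_pos: [0.4446, -0.069, 0.2322]
eef_rot: [-1.572, -0.681, -0.121]
force: [-0.7, -0.0, -0.2]
grip_width: 0.0938
```

```bash
python3 - <<'E'
from h import *
o=get_obs();iw=camera("wrist");im=camera("scene");print(o["time_s"],o["force"],o["grip_width"],o["ee_pos"])
b=np.clip(iw[20:310,130:430,::-1]*1.5,0,255).astype(np.uint8);a=np.clip(im[110:310,190:350,::-1]*1.6,0,255).astype(np.uint8)
c=np.zeros((500,800,3),np.uint8);c[:,:400]=cv2.resize(a,(400,500));c[:387,400:]=cv2.resize(b,(400,387));cv2.imwrite("pics/f.png",c)
E
```

```text
12.0667 [-0.66111761 -0.04922041 -0.19481301] 0.09377573206469242 [ 0.4446454  -0.06903792  0.23219728]
```

View pics/f.png

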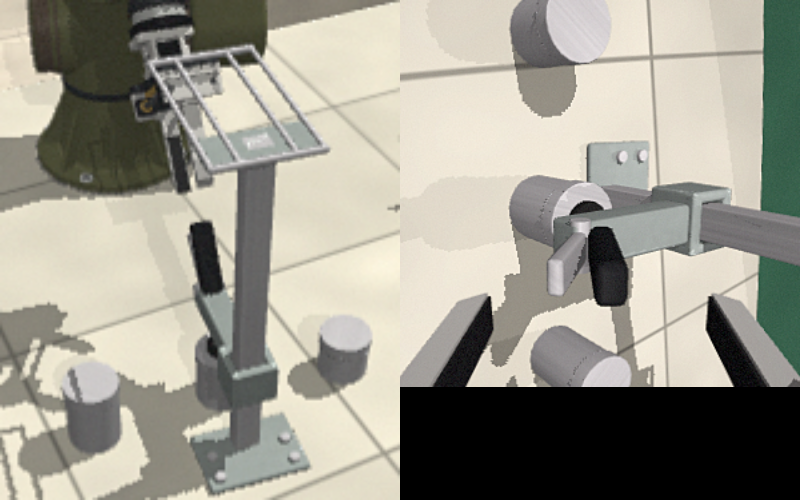

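```bash
python3 - <<'E'
from h import *
o=get_obs();W=cam("wrist",o);Ry=Ro.from_euler('z',YAW).as_matrix()
for z in(.1731,.1771,.1811):
    print(z,proj(W,np.array([.4872,-.0761,z])+Ry@[-.0154,0,.0307]))
print(hand_in())
E
```

```text
0.1731 [[285.52953117 233.54562963]]
0.1771 [[289.27086685 235.1828959 ]]
0.1811 [[293.10874835 236.86174858]]
the job is handed in; nothing more can be done
None
```

The arm is locked on the tin's lid with the foot's spring squeezed about 6 to 6.6 mm, inside the 3.5 to 10.5 mm wanted. I handed the job in at about 12 s of the 42 s, and it reported no verdict.

**What I did:** I took the grip with the tool leaning 39° and squeezed the trigger (30 mm over the pads). I then lowered the arm about 68 mm and opened the gripper, and the tool backed away.

**Last checks:**
- **Spring squeeze:** the 6 mm end comes from the 9 N rise in upward force after contact, and the 6.6 mm end from the travel since contact. They differ by about half a millimetre. I could not read the foot, trigger or slide joints directly.
- **Arm after release:** the end of the grip bar appears within about 2 pixels of where it should be at the locked height. That is about 1 mm or less of movement.
- **Trigger and tins:** the picture shows the trigger sprung back open and all three tins upright where they stood.
- **Robot clear:** the tool was free of everything, with under 1 N on it.
- **Cup and kettle:** they were outside the last crops, so I did not check them again. The arm did not go near them.

**One thing to know:** the first squeeze was slightly off-centre and pushed sideways on the press with 18 N. I shifted the tool about 2 mm before lowering, which brought it down to 6 N.

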